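# Screw a new cartridge onto the worktop water filter

### The job

Fit the new cartridge that lies on the worktop to the water filter: stand it upright on the worktop and let go, then take it by the bar handle on its top and set it level on the filter's threaded neck. Turn it backward (anticlockwise) until it drops into the start of the thread, then screw it forward (clockwise) fully home against its stop and let go; leave everything else standing where it is.

Things in the scene. Friction and masses are not known exactly. Their poses are not given: they have to be found in the camera images.
- cartridge: filter cartridge, 126 mm long, 0.25 to 0.4 kg: white eight-sided body, 62 mm across flats (67 over corners), grey open skirt below, grey bar handle on top. Origin: centre of the skirt's rim, +z to the handle; flats face +-x, +-y and the diagonals. Full width from z = 0 to 94 mm. Starts lying on a flat, axis 31 mm up, handle end towards the robot, 20 to 50 degrees to its right
- handle (a point): on the cartridge's axis, z = 112 mm, in the middle of its bar handle: the bar is 46 mm long along x, 14 mm thick along y, from z = 97 to 126 mm. Round shoulder below it, 55 mm wide, top at z = 97 mm
- lug_ring (a point): on the cartridge's axis, z = 5 mm: height of three lugs inside the skirt, 120 degrees apart, 7 mm wide, 4 mm thick (z 3 to 7 mm), inner ends 20.5 mm from the axis. Skirt: open below, 36 mm deep, 54 mm wide inside; above it a central bore, 27 mm wide, goes on to z = 74 mm
- filter_base: round white filter base, 110 mm wide, 50 mm high, fixed; origin: centre of its underside. A steel spout on its +x side reaches 103 mm from the axis and 132 mm above the worktop
- neck_foot (a point): on the filter's axis, on the base's flat top, 50 mm above the worktop; z up. Height of the cartridge's origin above this point: 20 mm on top of the stop ribs, 11 to 16 mm riding on the ridges (rising as it turns backward), 6 to 7 mm just dropped into the start, 1 mm screwed home, 80 to 95 degrees clockwise from there. It stays where it is left, let go of or not
- neck_top (a point): tip of the inlet tube in the middle of the neck, 72 mm above neck_foot. The tube is 24 mm thick, the last 10 mm tapering to 12 mm; it goes into the cartridge's bore with 1.5 mm play all round. The threaded core below it is 37 mm thick and 27 mm high
- thread_mid (a point): on the axis, 15 mm above neck_foot: three-start right-hand thread, 50 mm wide. Each third, clockwise from above: 32 degree open start, 79 degree ridge that a lug runs under, then a stop rib 23 mm high. All falls 0.065 mm a degree. Riding on the ridges: backward up to 80 degrees to the drop, a rib just past it; forward a rib blocks. The neck's turn varies and is not in these poses: feel for it
- tea_canister: round storage canister with a wooden knob lid, 97 mm in diameter, 130 mm high, beside the filter, standing; origin: centre of its underside. To be left alone.
- pepper_mill: wooden pepper mill, 58 mm in diameter, 170 mm high, standing; origin: centre of its underside. To be left alone.
- spice_a: spice jar with a brown lid, 41 mm in diameter, 105 mm high, standing; origin: centre of its underside. To be left alone.
- spice_b: spice jar with a black lid, 41 mm in diameter, 105 mm high, standing; origin: centre of its underside. To be left alone.
- tin_small: short food tin, 75 mm in diameter, 58 mm high, standing; origin: centre of its underside. To be left alone.
- tumbler: drinking glass, 81 mm in diameter, 93 mm high, standing; origin: centre of its underside. To be left alone.
- mug_b: mug, 78 mm in diameter, 110 mm over its handle, 97 mm high, standing; origin: centre of its underside. To be left alone.

How it is judged:
By the outcome, as a careful person would: the job done as asked, in the order asked, and still so for the second after the job is handed in, with the robot touching nothing.
It also fails if it takes over 72 s, if anything falls off the work surface, if the arm or the gripper's body presses on something with over 40 N, if the wrist force passes 120 N, or if a joint passes its speed limit or range.

### The arm

A 7-joint arm with a two-finger parallel gripper is mounted at the origin on a cart in front of the work surface, level with it; the furniture and walls round the work are solid. World frame = base frame: x ahead of the robot, y to its left, z up, the work surface at z = 0. Lengths are in m, angles in rad, forces in N, time in s.
With the tool pointing down it reaches from about 0.4 to 0.85 m from the base axis. Payload 10.4 kg.
Tool frame: the origin (TCP) lies midway between the tips of the shut fingers; the grasp point (between the pads) lies 19 mm behind it (manip.tcp_to_grasp is the distance from the TCP to the grasp point, in m); z points along the fingers, y is the line along which they close (so a half turn about z gives the same grasp; the last joint's range is limited). The gripper opens to 85 mm and grips with 20 to 120 N. Pads are 22 mm wide; open, the fingers measure 114 mm over their backs; the gripper's body (76 mm by 85 mm) begins 54 mm behind the grasp point. The pads swing forward as they close: fully open they stand 13 mm farther back than shut.
Start: joints at [1.192, 0.332, -0.065, 1.46, 0.022, 1.35, -0.088], TCP at [0.218, -0.586, 0.231] pointing down, gripper open.
Joint ranges: [-2.6, 2.6], [-0.5, 2.12], [-1.47, 1.34], [0.16, 2.42], [-1.27, 4.41], [0.06, 2.06], [-2.6, 2.6]. Speed limits (rad/s): [2.22, 2.22, 2.79, 2.79, 3.14, 3.14, 3.14].

### API

Orientations are given as a unit quaternion [x, y, z, w].
In Python, from workcell import manip gives the robot as it stands.
- The arm moves only by the shell command python3 -m jog 'ROWS' [FORCE]. ROWS is a JSON object of lists of equal length, an entry for each row: "offset": the shift along the world's x, y, z in m, a list of three; "yaw": the turn about the world's z in degrees; "jaw": the closure, from 0 (fully open) to 1 (shut). A call has 1 to 20 rows; each row shifts and turns the commanded pose from where the row before left it; what a row does not reach is not made up. A row lasts 1/12 s, in which the tool goes at most 41.7 mm and 7.16 degrees, less where a joint would pass 70% of its speed; a pose out of reach is approached as far as the arm can. A call is refused whole if a number of a shift passes 0.0417 or a number of a turn 7.16, either way. A call with a gripper value outside its range is refused whole. The fingers move at their own pace and stop on an object; FORCE is the grip in N (left out, the last holds). Time passes only in rows, so rows that do not move let the fingers close. It gives the time, the measured TCP pose, the force, the opening and the grip force at its end, in the units of the state.
- manip.get_obs(): the state, without advancing time (a new reading comes with each control period).
- manip.camera(name): name is "side" or "top"; returns a dict with "frame" (384x512x3 uint8, red, green, blue), "camera_matrix" (3x3 intrinsics, pixels), "eye" and "attitude" of the camera in the world. Camera axes: x right, y up, looking along -z (the intrinsics and any distortion apply to the point x, -y, -z); pixel columns grow to the right and rows downward; lengths in m; the calibration is good to about 2 mm. A picture is of the moment at which its call begins. There is no depth.
- manip.hand_in(): hands the job in; it is judged then, once.
Trained networks look in a picture, given as the dict that the camera call returned (one of the last four; its "shot" number tells which), for a name from the list of things; names that differ only in an ending like _2 or _b are one class to them, and where a whole thing is asked for, a point or a joint stands for the part that bears it (a point fixed in the world has none). Each returns a list of dicts, best first, with "score" (0 to 1); they miss things now and then, are a little off and sometimes report something else, mostly with a low value. They report only what shows in the picture. A call takes as long as a camera call.
- manip.masks_of(picture, name): "region" (384x512 bool, what is visible of it).
- manip.tip_of(picture, name): "at" ([x, y, z] in m, in world coordinates, good to about 4 mm: a listed point, or the origin of a listed thing).
The state is a dict: "clock": time; "joint_pos": joint angles; "joint_velocities": joint speeds; "tau": joint torques, N m; "position": TCP position; "ee_rot": TCP orientation; "ft_force": force on the tool from outside, world axes, zero at the start; "torque": the same for the moment, N m; "grip_width": opening from 0.0 (shut) to 1.0 (fully open); "grasp_force": force on a finger pad.
Only numpy, scipy, OpenCV 4.12 (cv2) and the standard library are available. Lean on these libraries where they do the work, as an engineer would, in place of code of your own. Each camera call takes 0.05 s, during which the arm holds its last target. There are 200 camera calls.

## Working session

There is one attempt and no reset: what is moved stays moved. The work goes in short steps, Python scripts to look and compute and a shell command to move; the robot and the scene stay as the last step left them, time stands still between calls to the robot, and variables do not carry over. Pictures are saved under pics/ and viewed, at most 10 in all, crops included, and the job is handed in when it is done.

```bash
ls; mkdir -p pics
cat > h.py <<'E'
from workcell import manip
import numpy as np, cv2
from scipy.spatial.transform import Rotation as R
def pic(name,f):
    p=manip.camera(name); cv2.imwrite(f'pics/{f}.png',p['frame'][:,:,::-1]); return p
def st():
    o=manip.get_obs(); r=R.from_quat(o['ee_rot']).as_matrix()
    print('t',round(o['clock'],2),'p',np.round(o['position'],4),'z',np.round(r[:,2],3),'y',np.round(r[:,1],3),'F',np.round(o['ft_force'],1),'M',np.round(o['torque'],2),'w',round(o['grip_width'],3),'g',round(o['grasp_force'],1))
E
python3 - <<'E'
from h import *
st(); print(np.round(manip.get_obs()['joint_pos'],3), manip.tcp_to_grasp)
for c in ('top','side'):
    p=pic(c,c+'0'); print(c,np.round(p['eye'],3),np.round(p['camera_matrix'],1).tolist(),p['attitude'],p.keys())
    for n in ['cartridge','handle','lug_ring','filter_base','neck_foot','neck_top','tea_canister','pepper_mill','spice_a','tin_small','tumbler','mug_b']:
        print(n,[(round(d['score'],2),np.round(d['at'],3).tolist()) for d in manip.tip_of(p,n)[:3]])
E
```

```text
pics
t 0.0 p [ 0.2176 -0.5855  0.2305] z [-0.001  0.001 -1.   ] y [ 0.348 -0.937 -0.001] F [-0.7 -1.  -0.8] M [ 0.01 -0.01 -0.03] w 0.995 g 0.0
[ 1.192  0.333 -0.065  1.461  0.022  1.35  -0.088] 0.0187
top [0.444 0.099 1.069] [[412.7, 0.0, 252.3], [0.0, 412.7, 183.6], [0.0, 0.0, 1.0]] [ 0.06140157 -0.05668136 -0.69466557  0.7144626 ] dict_keys(['frame', 'camera_matrix', 'eye', 'attitude', 'shot'])
cartridge [(0.58, [0.518, 0.023, 0.032]), (0.54, [0.748, -0.137, -0.002])]
handle [(0.68, [0.416, -0.023, 0.029]), (0.51, [0.561, -0.149, -0.001]), (0.3, [0.422, 0.146, 0.001])]
lug_ring [(0.77, [0.514, 0.023, 0.03])]
filter_base [(0.97, [0.561, -0.147, -0.0]), (0.54, [0.647, 0.377, 0.004])]
neck_foot [(0.95, [0.563, -0.152, 0.048])]
neck_top []
tea_canister [(0.93, [0.562, 0.129, -0.004]), (0.37, [0.648, 0.377, 0.002]), (0.23, [0.745, -0.14, -0.003])]
pepper_mill [(0.79, [0.638, 0.283, 0.002]), (0.56, [0.627, -0.007, 0.002])]
spice_a [(0.75, [0.746, -0.137, -0.001]), (0.74, [0.625, -0.007, 0.001])]
tin_small [(0.8, [0.424, 0.144, -0.001])]
tumbler [(0.94, [0.654, 0.206, -0.005]), (0.2, [0.639, 0.281, -0.0])]
mug_b [(0.75, [0.647, 0.378, 0.001])]
side [ 0.431 -0.645  0.421] [[349.3, 0.0, 243.9], [0.0, 349.3, 194.0], [0.0, 0.0, 1.0]] [ 0.56133357 -0.05429091 -0.10296834  0.81936234] dict_keys(['frame', 'camera_matrix', 'eye', 'attitude', 'shot'])
cartridge [(0.68, [0.516, 0.025, 0.031])]
handle [(0.69, [0.418, -0.024, 0.03])]
lug_ring [(0.62, [0.517, 0.016, 0.033])]
filter_base [(0.86, [0.566, -0.15, -0.0])]
neck_foot [(0.58, [0.562, -0.151, 0.049])]
neck_top []
tea_canister [(0.84, [0.56, 0.13, -0.002])]
pepper_mill [(0.4, [0.564, -0.15, 0.05])]
spice_a [(0.89, [0.63, -0.008, 0.002]), (0.56, [0.747, -0.143, -0.0]), (0.46, [0.419, 0.145, -0.001])]
tin_small [(0.62, [0.422, 0.143, -0.003])]
tumbler [(0.87, [0.648, 0.212, 0.002])]
mug_b [(0.58, [0.646, 0.374, -0.001])]
```

View pics/top0.png

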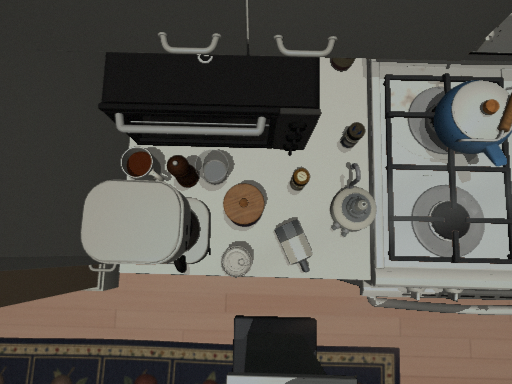

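View pics/side0.png

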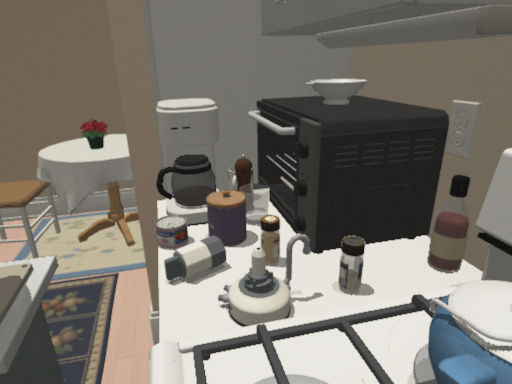

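The top view shows the cartridge at about (293,243), with its handle end at (305,266). The filter is at (352,207), the canister at (244,204), and the jars at (300,178) and (352,135). The networks agree with all of these. I'm zooming in to see the handle's roll.

Run:
```python
import cv2,numpy as np
a=cv2.imread('pics/top0.png')[205:285,255:335]; b=cv2.imread('pics/side0.png')[225:290,155:235]
a=cv2.resize(a,(400,400),interpolation=3); b=cv2.resize(b,(400,325),interpolation=3)
cv2.imwrite('pics/crop0.png',np.hstack([a,np.vstack([b,np.zeros((75,400,3),np.uint8)])]))
```

```text
(no output)
```

View pics/crop0.png

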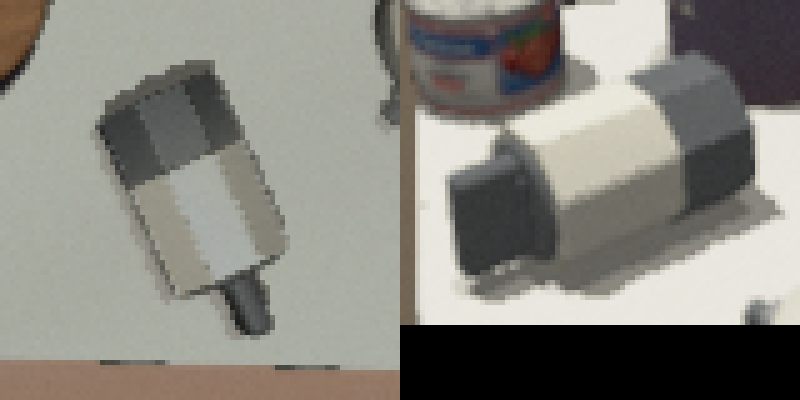

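The bar handle stands vertically, since its narrow 14 mm side faces up. The jaws can therefore close on it horizontally, across the bar, and I can swing the cartridge up about its rim. I'm moving above the handle now.

```bash
python3 -m jog '{"offset":[[0.0138,0.04,0],[0.0138,0.04,0],[0.0138,0.04,0],[0.0138,0.04,0],[0.0138,0.04,0],[0.0138,0.04,0],[0.0138,0.04,0],[0.0138,0.04,0],[0.0138,0.04,0],[0.0138,0.04,0],[0.0138,0.04,0],[0.0138,0.04,0],[0.0138,0.04,0],[0.0138,0.04,0],[0,0,0],[0,0,0],[0,0,0]],"yaw":[0.3,0.3,0.3,0.3,0.3,0.3,0.3,0.3,0.3,0.3,0.3,0.3,0.3,0.3,0,0,0],"jaw":[0,0,0,0,0,0,0,0,0,0,0,0,0,0,0.45,0.45,0.45]}' 20
python3 - <<'E'
from h import *
st(); print(np.round(manip.get_obs()['joint_pos'],3))
p=pic('top','top1')
for n in ['cartridge','handle','lug_ring']:
    print(n,[(round(d['score'],2),np.round(d['at'],3).tolist()) for d in manip.tip_of(p,n)[:3]])
p=pic('side','side1')
for n in ['cartridge','handle','lug_ring','neck_foot']:
    print(n,[(round(d['score'],2),np.round(d['at'],3).tolist()) for d in manip.tip_of(p,n)[:3]])
E
```

```text
clock: 2.72
position: [0.4078, -0.0349, 0.2313]
ee_rot: [0.977, 0.213, -0.0, 0.0]
ft_force: [-0.9, 0.4, -0.0]
grip_width: 0.603
grasp_force: 0.0
t 2.72 p [ 0.4078 -0.0349  0.2313] z [-0. -0. -1.] y [ 0.416 -0.909  0.   ] F [-0.9  0.4 -0. ] M [-0.03 -0.06 -0.01] w 0.603 g 0.0
[ 0.704 -0.141 -0.658  1.952 -0.089  1.302 -1.067]
cartridge [(0.71, [0.519, 0.021, 0.035]), (0.7, [0.747, -0.139, -0.002]), (0.26, [0.413, -0.023, 0.028])]
handle [(0.63, [0.42, -0.024, 0.028])]
lug_ring [(0.6, [0.513, 0.022, 0.029])]
cartridge [(0.9, [0.519, 0.023, 0.032])]
handle [(0.67, [0.416, -0.025, 0.03])]
lug_ring [(0.69, [0.517, 0.02, 0.032])]
neck_foot [(0.55, [0.566, -0.15, 0.05])]
```

```bash
python3 -m jog '{"offset":[[0.0025,0.004,-0.02],[0.0025,0.0045,-0.025],[0,0,-0.03],[0,0,-0.03],[0,0,-0.03],[0,0,-0.03],[0,0,-0.025],[0,0,-0.02],[0,0,0]],"yaw":[0,0,0,0,0,0,0,0,0],"jaw":[0.45,0.45,0.45,0.45,0.45,0.45,0.45,0.45,0.45]}'
python3 -c "
from h import *
st()"
```

```text
clock: 3.92
position: [0.4104, -0.0257, 0.0182]
ee_rot: [0.977, 0.213, -0.003, -0.001]
ft_force: [-1.3, -0.3, -0.6]
grip_width: 0.55
grasp_force: 0.0
t 3.92 p [ 0.4104 -0.0257  0.0182] z [-0.006  0.002 -1.   ] y [ 0.416 -0.909 -0.004] F [-1.3 -0.3 -0.6] M [-0.02  0.06  0.03] w 0.55 g 0.0
```

```bash
python3 -m jog '{"offset":[[0.001,0,-0.003],[0,0,0],[0,0,0],[0,0,0],[0,0,0],[0,0,0],[0,0,0],[0,0,0],[0,0,0],[0,0,0]],"yaw":[0,0,0,0,0,0,0,0,0,0],"jaw":[0.6,0.8,1,1,1,1,1,1,1,1]}' 25
python3 - <<'E'
from h import *
st()
for c in ('top','side'):
    p=pic(c,c+'2')
    for n in ['cartridge','handle','lug_ring']:
        print(n,[(round(d['score'],2),np.round(d['at'],3).tolist()) for d in manip.tip_of(p,n)[:2]])
P=np.array([.0285,0]);
for a in range(0,91,10):
    t=np.radians(a); x=.118*np.cos(t)-.031*np.sin(t); z=.118*np.sin(t)+.031*np.cos(t); print(a,np.round([x,z],4))
E
```

```text
clock: 4.75
position: [0.4149, -0.0261, 0.0195]
ee_rot: [0.977, 0.213, 0.001, 0.001]
ft_force: [-2.0, 0.6, 7.8]
grip_width: 0.161
grasp_force: 25.9
t 4.75 p [ 0.4149 -0.0261  0.0195] z [ 0.002 -0.001 -1.   ] y [ 0.416 -0.909  0.002] F [-2.   0.6  7.8] M [0.24 0.28 0.03] w 0.161 g 25.9
cartridge [(0.73, [0.52, 0.021, 0.034])]
handle [(0.98, [0.415, -0.025, 0.03])]
lug_ring [(0.59, [0.512, 0.02, 0.032]), (0.54, [0.64, 0.279, -0.0])]
cartridge [(0.88, [0.516, 0.02, 0.032])]
handle [(0.96, [0.417, -0.025, 0.027])]
lug_ring [(0.71, [0.516, 0.016, 0.032])]
0 [0.118 0.031]
10 [0.1108 0.051 ]
20 [0.1003 0.0695]
30 [0.0867 0.0858]
40 [0.0705 0.0996]
50 [0.0521 0.1103]
60 [0.0322 0.1177]
70 [0.0112 0.1215]
80 [-0.01    0.1216]
90 [-0.031  0.118]
```

```bash
python3 -m jog '{"offset":[[0,0,0],[0,0,0],[0,0,0],[-0.004,-0.002,-0.002],[-0.004,-0.001,-0.002],[0,0,0],[0,0,0],[0,0,0],[0,0,0],[0,0,0]],"yaw":[0,0,0,0,0,0,0,0,0,0],"jaw":[0.6,0.6,0.6,0.6,0.6,1,1,1,1,1]}' 25
python3 -c "
from h import *
st()"
```

```text
clock: 5.98
position: [0.4057, -0.029, 0.0142]
ee_rot: [0.977, 0.213, -0.0, -0.0]
ft_force: [-1.3, 0.2, -2.7]
grip_width: 0.166
grasp_force: 27.2
t 5.98 p [ 0.4057 -0.029   0.0142] z [-0.001 -0.    -1.   ] y [ 0.416 -0.909 -0.   ] F [-1.3  0.2 -2.7] M [-0.18  0.23 -0.09] w 0.166 g 27.2
```

```bash
python3 -m jog '{"offset":[[0.0035,0.0015,0.0103],[0.0034,0.0016,0.0102],[0.005,0.0022,0.0095],[0.005,0.0023,0.0094],[0.0064,0.0029,0.0084],[0.0064,0.0029,0.0083],[0.0076,0.0034,0.007],[0.0077,0.0035,0.007],[0.0086,0.0039,0.0054],[0.0087,0.0039,0.0054],[0,0,0]],"yaw":[0,0,0,0,0,0,0,0,0,0,0],"jaw":[1,1,1,1,1,1,1,1,1,1,1]}'
python3 - <<'E'
from h import *
st()
for c in ('top','side'):
    p=pic(c,c+'3')
    for n in ['cartridge','handle','lug_ring']:
        print(n,[(round(d['score'],2),np.round(d['at'],3).tolist()) for d in manip.tip_of(p,n)[:2]])
E
```

```text
clock: 6.9
position: [0.4706, 0.0004, 0.0964]
ee_rot: [0.977, 0.213, 0.001, -0.0]
ft_force: [-0.4, -0.8, -2.8]
grip_width: 0.158
grasp_force: 26.9
t 6.9 p [4.706e-01 4.000e-04 9.640e-02] z [ 0.002  0.001 -1.   ] y [ 0.417 -0.909  0.   ] F [-0.4 -0.8 -2.8] M [-0.08  0.13  0.  ] w 0.158 g 26.9
cartridge [(0.96, [0.588, 0.049, 0.114]), (0.3, [0.559, -0.15, 0.051])]
handle [(0.91, [0.482, 0.005, 0.112]), (0.5, [0.424, 0.144, 0.004])]
lug_ring [(0.83, [0.58, 0.052, 0.114])]
cartridge [(0.69, [0.577, 0.05, 0.107]), (0.58, [0.578, 0.045, 0.109])]
handle [(0.85, [0.48, 0.005, 0.108]), (0.2, [0.648, 0.375, -0.002])]
lug_ring [(0.73, [0.578, 0.043, 0.115])]
```

View pics/side3.png

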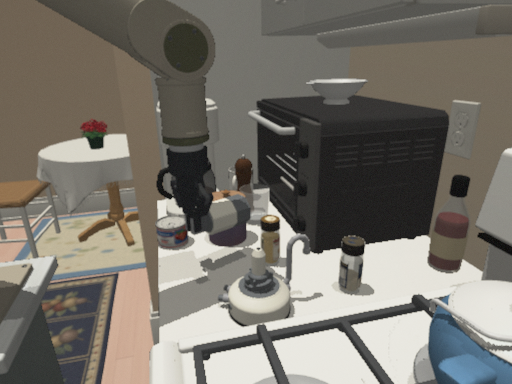

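The side view shows the cartridge still level in the jaws at about (225,215), so the pad friction is holding it rigid. It is also close to the canister. I'm backing off, dropping to the minimum grip, and checking whether it swings down.

```bash
python3 -m jog '{"offset":[[-0.015,-0.015,0],[-0.015,-0.015,0],[-0.01,-0.01,0],[0,0,0],[0,0,0],[0,0,0.03],[0,0,0.03],[0,0,0],[0,0,0]],"yaw":[0,0,0,0,0,0,0,0,0],"jaw":[1,1,1,1,1,1,1,1,1]}' 20
python3 - <<'E'
from h import *
st()
p=pic('side','side4')
for n in ['cartridge','handle','lug_ring']:
        print(n,[(round(d['score'],2),np.round(d['at'],3).tolist()) for d in manip.tip_of(p,n)[:2]])
E
```

```text
clock: 8.05
position: [0.4298, -0.0404, 0.1565]
ee_rot: [0.977, 0.213, 0.002, 0.001]
ft_force: [-0.2, -0.3, -4.3]
grip_width: 0.16
grasp_force: 26.2
t 8.05 p [ 0.4298 -0.0404  0.1565] z [ 0.004 -0.001 -1.   ] y [ 0.417 -0.909  0.002] F [-0.2 -0.3 -4.3] M [-0.11  0.22  0.02] w 0.16 g 26.2
cartridge [(0.92, [0.54, 0.011, 0.157])]
handle [(0.67, [0.444, -0.036, 0.17])]
lug_ring [(0.65, [0.542, 0.008, 0.16])]
```

```bash
python3 -m jog '{"offset":[[0,0,-0.02],[0,0,-0.02],[0,0,-0.008],[0,0,0],[0,0,0]],"yaw":[0,0,0,0,0],"jaw":[1,1,0.9,0.87,0.86]}' 20
python3 -m jog '{"offset":[[0,0,0],[0,0,0]],"yaw":[0,0],"jaw":[0.85,0.85]}' 20
python3 - <<'E'
from h import *
st()
p=pic('side','side5')
for n in ['cartridge','handle','lug_ring']:
        print(n,[(round(d['score'],2),np.round(d['at'],3).tolist()) for d in manip.tip_of(p,n)[:2]])
E
```

```text
clock: 8.67
position: [0.428, -0.0405, 0.107]
ee_rot: [0.977, 0.213, -0.001, -0.001]
ft_force: [0.4, 0.3, -3.6]
grip_width: 0.163
grasp_force: 26.2
clock: 8.83
position: [0.429, -0.0409, 0.1081]
ee_rot: [0.977, 0.213, 0.001, 0.0]
ft_force: [1.0, -0.8, -4.0]
grip_width: 0.161
grasp_force: 26.2
t 8.83 p [ 0.429  -0.0409  0.1081] z [ 0.001 -0.    -1.   ] y [ 0.416 -0.909  0.001] F [ 1.  -0.8 -4. ] M [-0.06  0.21 -0.03] w 0.161 g 26.2
cartridge [(0.92, [0.54, 0.012, 0.106])]
handle [(0.57, [0.439, -0.034, 0.123])]
lug_ring [(0.58, [0.54, 0.007, 0.109])]
```

```bash
for j in 1; do python3 -m jog '{"offset":[[0,0,0]],"yaw":[0],"jaw":[0.84]}' | tail -2; python3 -m jog '{"offset":[[0,0,0]],"yaw":[0],"jaw":[0.83]}' | tail -2;  python3 -m jog '{"offset":[[0,0,0]],"yaw":[0],"jaw":[0.82]}' | tail -2; done
python3 - <<'E'
from h import *
st()
p=pic('side','side6')
for n in ['cartridge','handle','lug_ring']:
        print(n,[(round(d['score'],2),np.round(d['at'],3).tolist()) for d in manip.tip_of(p,n)[:2]])
E
```

```text
grip_width: 0.159
grasp_force: 17.8
grip_width: 0.17
grasp_force: 0.0
grip_width: 0.18
grasp_force: 0.0
t 9.28 p [ 0.4288 -0.0408  0.1077] z [ 0.001 -0.    -1.   ] y [ 0.416 -0.909  0.001] F [ 0.8  0.  -0.2] M [ 0.1  -0.   -0.01] w 0.18 g 0.0
cartridge [(0.73, [0.534, 0.011, 0.034])]
handle [(0.95, [0.438, -0.037, 0.029]), (0.67, [0.647, 0.376, -0.001])]
lug_ring [(0.95, [0.534, 0.002, 0.034])]
```

```bash
python3 -m jog '{"offset":[[0,0,0.03],[0,0,0.03],[0,0,0]],"yaw":[0,0,0],"jaw":[0.6,0.5,0.5]}' | head -2
python3 - <<'E'
from h import *
st()
fs=[]
for c in ('top','side'):
    p=pic(c,c+'7')
    for n in ['cartridge','handle','lug_ring']:
        print(n,[(round(d['score'],2),np.round(d['at'],3).tolist()) for d in manip.tip_of(p,n)[:2]])
    fs.append(p['frame'])
a=cv2.resize(fs[0][195:295,250:350],(400,400),interpolation=3); b=cv2.resize(fs[1][210:310,145:245],(400,400),interpolation=3)
cv2.imwrite('pics/crop7.png',np.hstack([a,b])[:,:,::-1])
E
```

```text
clock: 9.73
position: [0.431, -0.0407, 0.172]
t 9.73 p [ 0.431  -0.0407  0.172 ] z [ 0.007 -0.002 -1.   ] y [ 0.416 -0.909  0.004] F [ 0.8 -0.8  1.1] M [-0.05 -0.08  0.03] w 0.501 g 0.0
cartridge [(0.73, [0.538, 0.01, 0.035])]
handle [(0.61, [0.435, -0.037, 0.029])]
lug_ring [(0.69, [0.534, 0.008, 0.032])]
cartridge [(0.61, [0.537, 0.011, 0.032])]
handle [(0.84, [0.44, -0.039, 0.028])]
lug_ring [(0.83, [0.537, 0.005, 0.03])]
```

View pics/crop7.png

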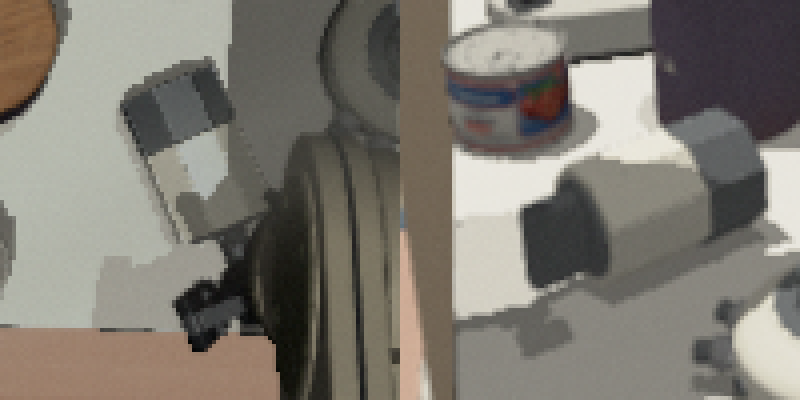

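The crops show the cartridge lying intact on the worktop with the same roll: the bar is vertical at right-crop (550,245), clear of the canister. I'm re-gripping only the bar's outer upper corner with the fingertips, so it can pivot in the jaws.

```bash
python3 -m jog '{"offset":[[-0.0075,-0.0035,-0.03],[0,0,-0.03],[0,0,-0.03],[0,0,-0.025],[0,0,-0.014],[0,0,0],[0,0,0],[0,0,0],[0,0,0],[0,0,0]],"yaw":[0,0,0,0,0,0,0,0,0,0],"jaw":[0.5,0.5,0.5,0.5,0.5,0.6,0.75,1,1,1]}' 20
python3 -m jog '{"offset":[[0,0,0],[0,0,0.01],[0,0,0.02],[0,0,0.02],[0,0,0],[0,0,0]],"yaw":[0,0,0,0,0,0],"jaw":[1,1,1,1,1,1]}' 20
python3 - <<'E'
from h import *
st()
p=pic('side','side8')
for n in ['cartridge','handle','lug_ring']:
        print(n,[(round(d['score'],2),np.round(d['at'],3).tolist()) for d in manip.tip_of(p,n)[:2]])
E
```

```text
clock: 10.97
position: [0.4213, -0.0444, 0.0391]
ee_rot: [0.977, 0.213, 0.001, 0.0]
ft_force: [-0.1, 0.3, -1.7]
grip_width: 0.156
grasp_force: 21.7
clock: 11.47
position: [0.4211, -0.045, 0.0893]
ee_rot: [0.977, 0.213, 0.001, 0.001]
ft_force: [-5.2, -2.2, 3.5]
grip_width: 0.152
grasp_force: 22.1
t 11.47 p [ 0.4211 -0.045   0.0893] z [ 0.002 -0.002 -1.   ] y [ 0.416 -0.91   0.002] F [-5.2 -2.2  3.5] M [-0.55  0.98 -0.08] w 0.152 g 22.1
cartridge [(0.79, [0.518, 0.002, 0.026])]
handle [(0.94, [0.431, -0.043, 0.076])]
lug_ring [(0.95, [0.516, -0.004, 0.03])]
```

```bash
python3 -m jog '{"offset":[[0.0075,0.0034,0.006],[0.0073,0.0034,0.0057],[0.007,0.0033,0.005],[0.0095,0.0044,0.0045],[0.0095,0.0044,0.0045],[0.01,0.0047,0.003],[0.01,0.0047,0.0023],[0,0,0]],"yaw":[0,0,0,0,0,0,0,0],"jaw":[1,1,1,1,1,1,1,1]}' 20 >/dev/null
python3 - <<'E'
from h import *
st()
p=pic('side','side9')
for n in ['cartridge','handle','lug_ring']:
        print(n,[(round(d['score'],2),np.round(d['at'],3).tolist()) for d in manip.tip_of(p,n)[:2]])
E
```

```text
t 12.33 p [ 0.4835 -0.0144  0.1195] z [ 0.002  0.002 -1.   ] y [ 0.418 -0.909 -0.001] F [-0.3  0.2 -3.5] M [-0.05  0.19  0.  ] w 0.157 g 21.2
cartridge []
handle [(0.77, [0.488, -0.012, 0.109])]
lug_ring [(0.78, [0.576, 0.024, 0.05])]
```

```bash
python3 -m jog '{"offset":[[0,0,0.02],[0,0,-0.02],[0,0,0.02],[0,0,-0.02],[0,0,0.02],[0,0,-0.02],[0,0,0.02],[0,0,-0.02]],"yaw":[0,0,0,0,0,0,0,0],"jaw":[0.845,0.845,0.845,0.842,0.842,0.842,0.842,0.842]}' 20 >/dev/null
python3 - <<'E'
from h import *
st()
p=pic('side','side10')
for n in ['cartridge','handle','lug_ring']:
        print(n,[(round(d['score'],2),np.round(d['at'],3).tolist()) for d in manip.tip_of(p,n)[:2]])
E
```

```text
t 13.2 p [ 0.4842 -0.0162  0.1235] z [ 0.007 -0.001 -1.   ] y [ 0.416 -0.91   0.004] F [ 2.6  0.1 -2.3] M [-0.06 -0.14  0.01] w 0.157 g 14.1
cartridge [(0.87, [0.522, 0.005, 0.014])]
handle [(0.56, [0.477, -0.022, 0.112])]
lug_ring [(0.73, [0.521, 0.0, 0.022]), (0.69, [0.564, -0.15, 0.05])]
```

```bash
python3 -m jog '{"offset":[[0.004,0.002,0.024],[0.004,0.002,-0.018],[0.004,0.002,0.02],[0.004,0.002,-0.02],[0.004,0.002,0.02],[0.004,0.002,-0.022],[0.004,0.002,0.02],[0.004,0.002,-0.022]],"yaw":[0,0,0,0,0,0,0,0],"jaw":[0.842,0.842,0.842,0.842,0.842,0.842,0.842,0.842]}' 20 >/dev/null
python3 - <<'E'
from h import *
st()
p=pic('side','side11')
for n in ['cartridge','handle','lug_ring']:
        print(n,[(round(d['score'],2),np.round(d['at'],3).tolist()) for d in manip.tip_of(p,n)[:2]])
p=pic('top','top11')
for n in ['cartridge','handle','lug_ring']:
        print(n,[(round(d['score'],2),np.round(d['at'],3).tolist()) for d in manip.tip_of(p,n)[:2]])
E
```

```text
t 14.07 p [5.163e-01 2.000e-04 1.256e-01] z [ 0.006 -0.001 -1.   ] y [ 0.416 -0.909  0.003] F [ 2.4 -0.7 -2.2] M [-0.04 -0.18 -0.01] w 0.161 g 14.6
cartridge [(0.84, [0.545, 0.017, 0.016])]
handle [(0.62, [0.507, -0.005, 0.118])]
lug_ring [(0.63, [0.549, 0.014, 0.024])]
cartridge [(0.52, [0.548, 0.014, 0.017])]
handle [(0.48, [0.503, -0.004, 0.113])]
lug_ring [(0.63, [0.545, 0.015, 0.019]), (0.53, [0.559, -0.149, 0.051])]
```

View pics/side11.png

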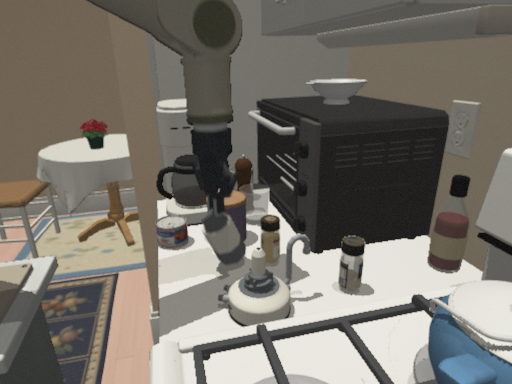

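The side view shows the cartridge hanging at about 66° from horizontal, with its skirt at (228,248) just above the worktop. I'm pressing the rim corner down and arcing outward to bring it upright.

```bash
python3 -m jog '{"offset":[[0.005,0.0023,-0.002],[0.005,0.0023,-0.002],[0.007,0.0032,-0.001],[0.007,0.0032,-0.0008],[0.007,0.0032,-0.0015],[0.007,0.0032,-0.002],[0.006,0.0028,-0.0025],[0.006,0.0028,-0.003],[0,0,-0.001],[0,0,0]],"yaw":[0,0,0,0,0,0,0,0,0,0],"jaw":[0.842,0.842,0.842,0.842,0.842,0.842,0.842,0.842,0.842,0.842]}' 20 >/dev/null
python3 - <<'E'
from h import *
st()
for c in('side','top'):
  p=pic(c,c+'12')
  for n in ['cartridge','handle','lug_ring']:
        print(n,[(round(d['score'],2),np.round(d['at'],3).tolist()) for d in manip.tip_of(p,n)[:2]])
E
```

```text
t 15.3 p [0.5675 0.024  0.1085] z [ 0.008  0.001 -1.   ] y [ 0.416 -0.909  0.002] F [ 4.3  0.5 13.6] M [ 0.15 -0.78  0.01] w 0.163 g 18.7
cartridge [(0.95, [0.554, 0.019, -0.001])]
handle [(0.92, [0.554, 0.016, 0.113])]
lug_ring [(0.74, [0.555, 0.015, 0.005])]
cartridge [(0.64, [0.552, 0.016, 0.002]), (0.35, [0.564, -0.154, 0.119])]
handle [(0.7, [0.549, 0.016, 0.111]), (0.44, [0.64, 0.28, 0.002])]
lug_ring [(0.44, [0.554, 0.019, 0.006])]
```

```bash
python3 -m jog '{"offset":[[0,0,0.001],[0,0,0],[0,0,0],[0,0,0],[0,0,0.015],[0,0,0.025],[0,0,0]],"yaw":[0,0,0,0,0,0,0],"jaw":[0.8,0.7,0.6,0.5,0.5,0.5,0.5]}' 20 >/dev/null
python3 - <<'E'
from h import *
st(); print(np.round(manip.get_obs()['joint_pos'],2))
for c in('side','top'):
  p=pic(c,c+'13')
  for n in ['cartridge','handle','lug_ring','neck_foot','filter_base','neck_top']:
        print(n,[(round(d['score'],2),np.round(d['at'],3).tolist()) for d in manip.tip_of(p,n)[:2]])
E
```

```text
t 16.28 p [0.5654 0.0235 0.1502] z [ 0.005  0.    -1.   ] y [ 0.416 -0.909  0.002] F [1.6 0.8 0.7] M [ 0.02 -0.09 -0.  ] w 0.497 g 0.0
[ 0.49  0.35 -0.74  1.7   0.25  1.19 -1.45]
cartridge [(0.74, [0.549, 0.018, 0.001])]
handle [(0.9, [0.557, 0.017, 0.111])]
lug_ring [(0.82, [0.555, 0.014, 0.004])]
neck_foot [(0.73, [0.564, -0.15, 0.048])]
filter_base [(0.7, [0.564, -0.15, -0.002])]
neck_top []
cartridge [(0.42, [0.552, 0.014, 0.004])]
handle [(0.6, [0.554, 0.014, 0.114])]
lug_ring [(0.75, [0.637, 0.282, -0.002]), (0.45, [0.553, 0.014, 0.006])]
neck_foot [(0.55, [0.56, -0.149, 0.049])]
filter_base []
neck_top [(0.72, [0.563, -0.153, 0.121])]
```

View pics/side13.png

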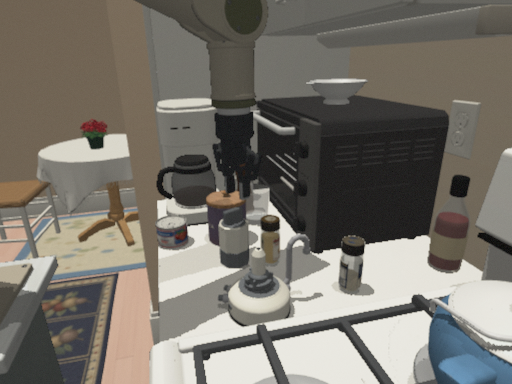

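The side view shows the cartridge standing upright and released at (234,240), beside the canister. Next I take the bar from above.

```bash
python3 -m jog '{"offset":[[-0.0062,-0.0038,0],[-0.0062,-0.0037,-0.005],[0,0,-0.02],[0,0,-0.02],[0,0,-0.003],[0,0,0],[0,0,0],[0,0,0],[0,0,0],[0,0,0],[0,0,0]],"yaw":[0,0,0,0,0,0,0,0,0,0,0],"jaw":[0.5,0.5,0.5,0.5,0.5,0.6,0.75,1,1,1,1]}' 70 >/dev/null
python3 -c "
from h import *
st()"
python3 -m jog '{"offset":[[0,0,0.01],[0,0,0.02],[0,0,0]],"yaw":[0,0,0],"jaw":[1,1,1]}' >/dev/null
python3 - <<'E'
from h import *
st()
for c in('side','top'):
  p=pic(c,c+'14')
  for n in ['cartridge','handle','lug_ring']:
        print(n,[(round(d['score'],2),np.round(d['at'],3).tolist()) for d in manip.tip_of(p,n)[:2]])
E
```

```text
t 17.9 p [0.5517 0.0156 0.0995] z [ 0.001 -0.    -1.   ] y [ 0.416 -0.909  0.001] F [-1.6 -0.1  7.2] M [-0.07  0.39  0.02] w 0.147 g 71.1
t 18.15 p [0.5527 0.0158 0.1316] z [ 0.004 -0.    -1.   ] y [ 0.416 -0.909  0.002] F [ 1.3 -0.1 -3.2] M [ 0.01 -0.22 -0.02] w 0.152 g 69.7
cartridge [(0.73, [0.554, 0.018, 0.033])]
handle [(0.77, [0.553, 0.015, 0.141]), (0.59, [0.564, -0.149, 0.063])]
lug_ring [(0.76, [0.554, 0.014, 0.037])]
cartridge [(0.61, [0.555, 0.011, 0.028]), (0.16, [0.555, 0.017, 0.137])]
handle [(0.27, [0.564, -0.151, 0.067])]
lug_ring [(0.63, [0.555, 0.017, 0.032])]
```

```bash
python3 -m jog '{"offset":[[0,0,0.025],[0,0,0.03],[0,0,0.03],[0,0,0.023],[0.002,-0.02,0],[0.002,-0.033,0],[0.002,-0.035,0],[0.002,-0.035,0],[0.0015,-0.028,0],[0,-0.015,0],[0,0,0],[0,0,0]],"yaw":[0,0,0,0,0,0,0,0,0,0,0,0],"jaw":[1,1,1,1,1,1,1,1,1,1,1,1]}' >/dev/null
python3 - <<'E'
from h import *
st(); print(np.round(manip.get_obs()['joint_pos'],2))
for c in('side','top'):
  p=pic(c,c+'15')
  for n in ['cartridge','handle','lug_ring','neck_top','neck_foot','filter_base']:
        print(n,[(round(d['score'],2),np.round(d['at'],3).tolist()) for d in manip.tip_of(p,n)[:2]])
E
```

```text
t 19.55 p [ 0.5605 -0.1509  0.2359] z [-0.001  0.001 -1.   ] y [ 0.415 -0.91  -0.001] F [ 0.3  0.5 -3.2] M [ 0.15 -0.   -0.02] w 0.153 g 69.6
[ 0.73  0.3  -0.66  1.55  0.19  1.36 -1.09]
cartridge []
handle [(0.93, [0.563, -0.149, 0.246])]
lug_ring [(0.78, [0.565, -0.15, 0.143])]
neck_top [(0.47, [0.562, -0.152, 0.049])]
neck_foot [(0.95, [0.565, -0.15, 0.048])]
filter_base [(0.72, [0.565, -0.15, -0.0])]
cartridge [(0.8, [0.564, -0.146, 0.138])]
handle [(0.92, [0.563, -0.148, 0.249])]
lug_ring [(0.8, [0.563, -0.148, 0.143])]
neck_top [(0.92, [0.561, -0.148, 0.122])]
neck_foot [(0.86, [0.562, -0.149, 0.048])]
filter_base [(0.66, [0.562, -0.146, 0.001])]
```

View pics/side15.png

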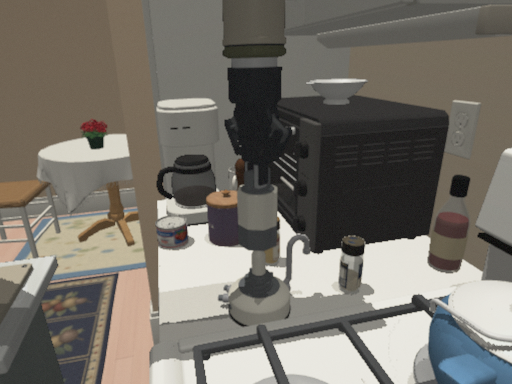

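The cartridge hangs level over the tube, with its rim at (259,240) and the tube tip just below, on the same axis. I'm lowering it.

```bash
python3 -m jog '{"offset":[[0,0,-0.01],[0,0,-0.01],[0,0,-0.01],[0,0,-0.01],[0,0,0]],"yaw":[0,0,0,0,0],"jaw":[1,1,1,1,1]}' | grep -E 'pos|ft'
python3 -m jog '{"offset":[[0,0,-0.01],[0,0,-0.01],[0,0,0]],"yaw":[0,0,0],"jaw":[1,1,1]}' | grep -E 'pos|ft'
python3 -c "
from h import *
st()"
```

```text
position: [0.5593, -0.1504, 0.1933]
ft_force: [-0.7, 0.4, -4.1]
position: [0.5597, -0.1504, 0.1741]
ft_force: [-1.1, -0.8, -5.0]
t 20.92 p [ 0.5597 -0.1504  0.1741] z [-0.003  0.001 -1.   ] y [ 0.416 -0.909 -0.002] F [-1.1 -0.8 -5. ] M [ 0.01  0.1  -0.02] w 0.151 g 69.3
```

```bash
python3 -m jog '{"offset":[[0,0,-0.004],[0,0,-0.003],[0,0,0]],"yaw":[0,0,0],"jaw":[1,1,1]}' | grep -E 'pos|ft'
python3 -m jog '{"offset":[[0,0,-0.003],[0,0,0]],"yaw":[0,0],"jaw":[1,1]}' | grep -E 'pos|ft'
python3 -m jog '{"offset":[[0,0,-0.002],[0,0,0]],"yaw":[0,0],"jaw":[1,1]}' | grep -E 'pos|ft'
python3 -c "
from h import *
st()"
```

```text
position: [0.5606, -0.1505, 0.169]
ft_force: [-0.2, 0.2, -3.7]
position: [0.5606, -0.1505, 0.1662]
ft_force: [-0.9, -0.1, -3.6]
position: [0.5606, -0.1505, 0.1642]
ft_force: [-0.1, -0.8, -4.2]
t 21.5 p [ 0.5606 -0.1505  0.1642] z [-0. -0. -1.] y [ 0.416 -0.909  0.   ] F [-0.1 -0.8 -4.2] M [-0.05  0.    0.01] w 0.151 g 69.6
```

```bash
python3 -m jog '{"offset":[[0,0,-0.002],[0,0,0]],"yaw":[0,0],"jaw":[1,1]}' | grep -E 'pos|ft'
python3 -m jog '{"offset":[[0,0,-0.0015],[0,0,0]],"yaw":[0,0],"jaw":[1,1]}' | grep -E 'pos|ft'
python3 -m jog '{"offset":[[0,0,-0.0015],[0,0,0]],"yaw":[0,0],"jaw":[1,1]}' | grep -E 'pos|ft'
python3 -c "
from h import *
st()"
```

```text
position: [0.5607, -0.1506, 0.1622]
ft_force: [-0.9, -0.2, -4.6]
position: [0.561, -0.1506, 0.162]
ft_force: [-3.8, 1.0, 5.2]
position: [0.5614, -0.1506, 0.1619]
ft_force: [-6.6, 1.3, 15.2]
t 22.0 p [ 0.5614 -0.1506  0.1619] z [ 0.002 -0.001 -1.   ] y [ 0.416 -0.909  0.002] F [-6.6  1.3 15.2] M [0.26 1.88 0.04] w 0.151 g 72.6
```

```bash
python3 -m jog '{"offset":[[0,0,0.0012],[0,0,0.0003],[0,0,0.0003],[0,0,0.0003],[0,0,0.0003],[0,0,0]],"yaw":[0,5,5,5,5,0],"jaw":[1,1,1,1,1,1]}' | grep -E 'pos|ft'
python3 -c "
from h import *
st()"
python3 -m jog '{"offset":[[0,0,0.0003],[0,0,0.0003],[0,0,0.0003],[0,0,0.0003],[0,0,0]],"yaw":[5,5,5,5,0],"jaw":[1,1,1,1,1]}' | grep -E 'pos|ft'
python3 -c "
from h import *
st()"
```

```text
position: [0.5616, -0.1514, 0.1633]
ft_force: [-0.6, -2.2, 5.2]
t 22.5 p [ 0.5616 -0.1514  0.1633] z [ 0.003 -0.002 -1.   ] y [ 0.705 -0.71   0.003] F [-0.6 -2.2  5.2] M [-0.55  0.07  0.04] w 0.149 g 71.1
position: [0.562, -0.1513, 0.1646]
ft_force: [1.2, -1.6, 5.6]
t 22.92 p [ 0.562  -0.1513  0.1646] z [ 0.004 -0.001 -1.   ] y [ 0.905 -0.426  0.004] F [ 1.2 -1.6  5.6] M [-0.52 -0.22  0.05] w 0.148 g 71.0
```

```bash
python3 -m jog '{"offset":[[0,0,0.0003],[0,0,0.0002],[0,0,0]],"yaw":[4,4,0],"jaw":[1,1,1]}' | grep -E 'pos|ft'
python3 -m jog '{"offset":[[0,0,0.0002],[0,0,0]],"yaw":[4,0],"jaw":[1,1]}' | grep -E 'pos|ft'
python3 -m jog '{"offset":[[0,0,0.0002],[0,0,0]],"yaw":[4,0],"jaw":[1,1]}' | grep -E 'pos|ft'
python3 -c "
from h import *
st()"
```

```text
position: [0.5621, -0.1512, 0.1651]
ft_force: [1.2, -1.7, 6.8]
position: [0.5621, -0.1511, 0.1653]
ft_force: [0.9, -1.6, 5.5]
position: [0.562, -0.1509, 0.1654]
ft_force: [1.6, -0.1, 5.4]
t 23.5 p [ 0.562  -0.1509  0.1654] z [ 0.004 -0.001 -1.   ] y [ 0.987 -0.162  0.004] F [ 1.6 -0.1  5.4] M [-0.39 -0.44  0.02] w 0.15 g 71.0
```

```bash
for i in 1; do python3 -m jog '{"offset":[[0,0,0.0002],[0,0,0]],"yaw":[4,0],"jaw":[1,1]}' | grep -E 'pos|ft'
python3 -m jog '{"offset":[[0,0,0.0001],[0,0,0]],"yaw":[4,0],"jaw":[1,1]}' | grep -E 'pos|ft'
python3 -m jog '{"offset":[[0,0,0],[0,0,0]],"yaw":[4,0],"jaw":[1,1]}' | grep -E 'pos|ft'; done
python3 -c "
from h import *
st()"
```

```text
position: [0.5618, -0.1508, 0.1652]
ft_force: [1.3, -1.1, 3.9]
position: [0.5612, -0.1511, 0.1645]
ft_force: [2.4, -3.2, -0.6]
position: [0.5612, -0.1513, 0.1642]
ft_force: [3.6, -2.1, -1.6]
t 24.0 p [ 0.5612 -0.1513  0.1642] z [ 0.001 -0.001 -1.   ] y [0.999 0.044 0.001] F [ 3.6 -2.1 -1.6] M [-0.93 -1.12 -0.05] w 0.15 g 69.8
```

```bash
python3 -m jog '{"offset":[[0,0,-0.002],[0,0,0]],"yaw":[0,0],"jaw":[1,1]}' | grep -E 'pos|ft'
python3 -c "
from h import *
st()"
python3 -m jog '{"offset":[[0,0,-0.002],[0,0,0]],"yaw":[3,0],"jaw":[1,1]}' | grep -E 'pos|ft'
python3 -c "
from h import *
st()"
```

```text
position: [0.5611, -0.1511, 0.1621]
ft_force: [4.9, -3.5, -2.8]
t 24.17 p [ 0.5611 -0.1511  0.1621] z [ 0.001 -0.001 -1.   ] y [0.999 0.041 0.001] F [ 4.9 -3.5 -2.8] M [-1.06 -1.37 -0.01] w 0.152 g 69.9
position: [0.5612, -0.1512, 0.1601]
ft_force: [6.0, -3.2, -2.1]
t 24.33 p [ 0.5612 -0.1512  0.1601] z [ 0.002 -0.001 -1.   ] y [0.995 0.096 0.001] F [ 6.  -3.2 -2.1] M [-1.12 -1.47 -0.02] w 0.151 g 69.9
```

Dropped in. I'm lowering to the bottom of the start.

```bash
python3 -m jog '{"offset":[[0,0,-0.002],[0,0,0]],"yaw":[0,0],"jaw":[1,1]}' | grep -E 'pos|ft'
python3 -m jog '{"offset":[[0,0,-0.0015],[0,0,0]],"yaw":[0,0],"jaw":[1,1]}' | grep -E 'pos|ft'
python3 -m jog '{"offset":[[0,0,-0.0015],[0,0,0]],"yaw":[0,0],"jaw":[1,1]}' | grep -E 'pos|ft'
python3 -c "
from h import *
st();print(np.round(manip.get_obs()['joint_pos'],2))"
```

```text
position: [0.5613, -0.1511, 0.1582]
ft_force: [4.9, -3.8, -3.2]
position: [0.5613, -0.1511, 0.1568]
ft_force: [5.2, -3.5, -2.3]
position: [0.5616, -0.1512, 0.1561]
ft_force: [2.8, -4.6, 6.2]
t 24.83 p [ 0.5616 -0.1512  0.1561] z [ 0.002 -0.001 -1.   ] y [0.996 0.093 0.002] F [ 2.8 -4.6  6.2] M [-1.05 -0.76 -0.01] w 0.147 g 71.0
[ 0.87  0.41 -0.85  1.64  0.33  1.23  0.04]
```

```bash
python3 -m jog '{"offset":[[0,0,-0.0003],[0,0,-0.0003],[0,0,-0.0004],[0,0,-0.0003],[0,0,0]],"yaw":[-5,-5,-5,-5,0],"jaw":[1,1,1,1,1]}' >/dev/null
python3 -c "
from h import *
st()"
python3 -m jog '{"offset":[[0,0,-0.0003],[0,0,-0.0003],[0,0,-0.0004],[0,0,-0.0003],[0,0,-0.0003],[0,0,-0.0003],[0,0,-0.0004],[0,0,-0.0003],[0,0,0]],"yaw":[-5,-5,-5,-5,-5,-5,-5,-5,0],"jaw":[1,1,1,1,1,1,1,1,1]}' >/dev/null
python3 -c "
from h import *
st()"
```

```text
t 25.25 p [ 0.5617 -0.1505  0.1548] z [ 0.003 -0.001 -1.   ] y [ 0.967 -0.256  0.003] F [ 4.  -2.9  4.7] M [-0.57 -1.22 -0.13] w 0.149 g 70.8
t 26.0 p [ 0.5615 -0.1502  0.1521] z [ 0.002 -0.    -1.   ] y [ 0.578 -0.816  0.001] F [ 2.2 -1.5  7.1] M [-0.59 -0.84  0.02] w 0.151 g 71.0
```

```bash
python3 -m jog '{"offset":[[0,0,-0.0003],[0,0,-0.0003],[0,0,-0.0004],[0,0,0]],"yaw":[-5,-5,-5,0],"jaw":[1,1,1,1]}' >/dev/null
python3 -c "
from h import *
st()"
python3 -m jog '{"offset":[[0,0,-0.0003],[0,0,0]],"yaw":[-5,0],"jaw":[1,1]}' >/dev/null
python3 -c "
from h import *
st()"
python3 -m jog '{"offset":[[0,0,-0.0003],[0,0,0]],"yaw":[-5,0],"jaw":[1,1]}' >/dev/null
python3 -c "
from h import *
st()"
```

```text
t 26.33 p [ 0.5616 -0.1502  0.1512] z [ 0.002 -0.    -1.   ] y [ 0.348 -0.938  0.001] F [ 2.5 -0.7  6.8] M [-0.48 -0.8   0.04] w 0.151 g 71.2
t 26.5 p [ 0.5615 -0.1502  0.1509] z [ 0.002 -0.    -1.   ] y [ 0.265 -0.964  0.001] F [ 2.4 -0.5  6.9] M [-0.44 -0.78  0.04] w 0.153 g 71.2
t 26.67 p [ 0.5612 -0.1503  0.1505] z [ 0.001 -0.    -1.   ] y [ 0.18  -0.984  0.   ] F [ 1.8 -1.2  7.2] M [-0.47 -0.44  0.04] w 0.15 g 71.2
```

```bash
python3 -m jog '{"offset":[[0,0,-0.0003],[0,0,0]],"yaw":[-4,0],"jaw":[1,1]}' >/dev/null
python3 -c "
from h import *
st()"
python3 -m jog '{"offset":[[0,0,-0.0002],[0,0,0]],"yaw":[-4,0],"jaw":[1,1]}' >/dev/null
python3 -c "
from h import *
st()"
python3 -m jog '{"offset":[[0,0,0],[0,0,0]],"yaw":[-3,0],"jaw":[1,1]}' >/dev/null
python3 -c "
from h import *
st()"
```

```text
t 26.83 p [ 0.5608 -0.1504  0.1503] z [ 0.    -0.001 -1.   ] y [ 0.112 -0.994  0.001] F [ 0.3 -1.7  9.5] M [-0.58  0.01  0.46] w 0.149 g 71.5
t 27.0 p [ 0.5608 -0.1502  0.1502] z [ 0.    -0.001 -1.   ] y [ 0.045 -0.999  0.001] F [-1.2 -2.4 10. ] M [-0.67  0.35  1.73] w 0.152 g 81.4
t 27.17 p [ 0.5608 -0.1501  0.1503] z [ 0.    -0.002 -1.   ] y [-0.005 -1.     0.002] F [-2.5 -2.  11.2] M [-0.66  0.44  2.53] w 0.154 g 100.2
```

The twist moment rose to 2.5 N·m at 0.8 mm height after about 90°, so the cartridge is against the stop. I'm easing off and letting go.

```bash
python3 -m jog '{"offset":[[0,0,0.001],[0,0,0],[0,0,0],[0,0,0],[0,0,0]],"yaw":[4,0,0,0,0],"jaw":[1,0.8,0.65,0.5,0.5]}' >/dev/null
python3 -c "
from h import *
st()"
python3 -m jog '{"offset":[[0,0,0.01],[0,0,0.025],[0,0,0.035],[0,0,0.035],[0,0,0]],"yaw":[0,0,0,0,0],"jaw":[0.5,0.5,0.5,0.5,0.5]}' >/dev/null
python3 - <<'E'
from h import *
st()
fs=[]
for c in('side','top'):
  p=pic(c,c+'20'); fs.append(p['frame'])
  for n in ['cartridge','handle','lug_ring','neck_foot','tea_canister','pepper_mill','spice_a','tin_small','tumbler','mug_b']:
        print(n,[(round(d['score'],2),np.round(d['at'],3).tolist()) for d in manip.tip_of(p,n)[:2]])
cv2.imwrite('pics/end.png',np.hstack([cv2.resize(fs[0][130:330,150:350],(400,400)),cv2.resize(fs[1][100:300,200:400],(400,400))])[:,:,::-1])
E
```

```text
t 27.58 p [ 0.5603 -0.1503  0.1498] z [-0.001  0.001 -1.   ] y [ 0.061 -0.998 -0.001] F [ 0.6 -0.4  1. ] M [ 0.02 -0.02  0.04] w 0.499 g 0.0
t 28.0 p [ 0.5633 -0.1505  0.2632] z [ 0.01  -0.003 -1.   ] y [ 0.062 -0.998  0.003] F [0.9 0.3 0.5] M [ 0.02 -0.03 -0.02] w 0.502 g 0.0
cartridge [(0.56, [0.564, -0.149, 0.049])]
handle [(0.76, [0.565, -0.152, 0.16])]
lug_ring [(0.88, [0.566, -0.151, 0.058]), (0.36, [0.561, 0.132, -0.002])]
neck_foot [(0.97, [0.563, -0.15, 0.049])]
tea_canister [(0.57, [0.648, 0.213, -0.0]), (0.55, [0.56, 0.129, 0.0])]
pepper_mill []
spice_a [(0.61, [0.749, -0.142, 0.004])]
tin_small [(0.67, [0.417, 0.145, -0.004])]
tumbler []
mug_b [(0.57, [0.648, 0.374, 0.001])]
cartridge [(0.56, [0.565, -0.15, 0.057])]
handle [(0.58, [0.561, -0.151, 0.163])]
lug_ring [(0.74, [0.564, -0.149, 0.056]), (0.33, [0.561, -0.15, 0.119])]
neck_foot [(0.61, [0.561, -0.15, 0.048]), (0.35, [0.561, -0.15, 0.121])]
tea_canister [(0.74, [0.558, 0.13, -0.001])]
pepper_mill [(0.68, [0.64, 0.283, -0.0])]
spice_a [(0.56, [0.746, -0.139, -0.002])]
tin_small [(0.72, [0.423, 0.146, 0.001])]
tumbler [(0.59, [0.656, 0.206, -0.005]), (0.48, [0.561, -0.152, 0.163])]
mug_b [(0.91, [0.647, 0.375, 0.003])]
```

View pics/end.png

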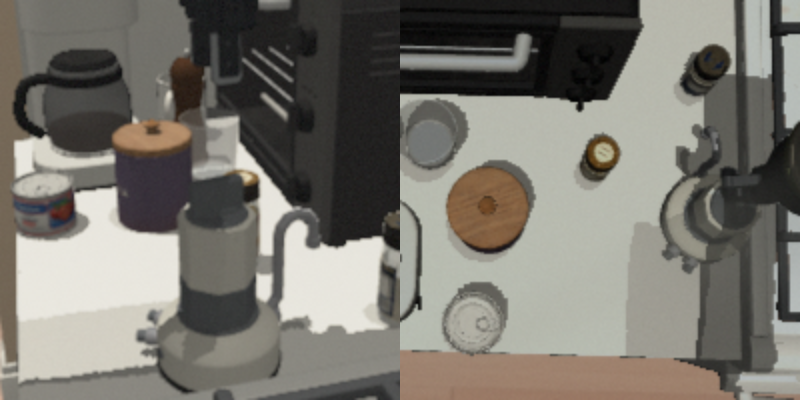

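The cartridge is seated level on the base, with its skirt at (215,305) in the left crop. The gripper is clear and everything else stands where it was. I'm handing in.

```bash
python3 -c "
from h import *
print(manip.hand_in())"
```

```text
the job is handed in; nothing more can be done
None
```

The cartridge is screwed home against its stop (about 89° clockwise from the drop, about 1 mm above the base top) and released, and the job is handed in at about 28 s; while I was standing it up it fell about 8 cm from the jaws onto the worktop, with no damage visible in the pictures, and nothing else looked moved in the final ones.

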